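# Pack the spice box and hold its sprung lid flush for the locking pin

### The job

Pack the spice box: stand the spice jar upright in it right in front of the matching jar that is already there, and the salt shaker upright in front of that, on the step at the front of the box, so that the three stand in one row. Then swing the sprung lid shut and press it down until its top is flush with the rim of the box (not down into the box), and finish while still holding it flush against its spring, so that I can slide the locking pin through. Leave the tuna tin, the tumbler and the mug where they stand.

Things in the scene. Friction and masses are not known exactly. Their poses are not given: they have to be found in the camera images.
- spice_box: light wooden box, open at the top, fixed. Outside 174 (x) x 128 (y) x 134 mm high; inside 156 (x) x 110 (y) mm, floor 9 mm thick: a row of three jars along x fits with 22 mm to spare, finger room at both y sides; a 12 mm step on the floor, 44 mm deep, runs along the front wall. Origin: centre of its underside, on the worktop. x axis: from the front wall (robot side) to the rear wall with the hinge; z up. Turned by up to 0.3 rad
- lid (a joint): sprung hinge of the lid (rad). 0: the lid's top is flush with the rim; positive: open, at rest about 1.75, a little past upright; negative: pushed down into the box (stop at -0.07). The spring (0.74 N m/rad, slack at 1.75) drives it open when let go: flush takes about 8 N downwards at the pressing point. Nothing latches it
- lid_hinge (a point): point on the lid's hinge axis, in the middle of the rear rim, 134 mm above the worktop (box x = 83 mm). The axis runs along the box's y axis
- lid_press (a point): pressing point on the lid's outer face (the top when shut; it faces backwards while the lid stands open), mid-width, 140 mm from the hinge axis, 18 mm from the free edge. The lid is a flat light wooden board 154 x 107 x 10 mm that ends 158 mm from the hinge axis and, shut, sinks between the box walls
- spice_jar_center (a point): spice jar to be packed: upright round jar, wide red cap, paper label, 45 mm in diameter, 106 mm tall, about 0.11 kg. The point is its centre, 53 mm above its base; it stands on the worktop right of the box. Its place in the row is the middle of the box (box x about 0)
- shaker_center (a point): salt shaker to be packed: round clear glass with a grey domed top, 44 mm in diameter, narrowing above 66 mm to 34 mm at the top, 90 mm tall, about 0.1 kg. The point is its centre, 45 mm above its base; it stands on the worktop right of the box. Its place is on the step at the front of the box (box x about -52 mm)
- twin_jar_center (a point): the matching spice jar, already standing loose inside at the rear of the box (box x about 52 mm), the same as the spice jar; the point is its centre, 53 mm above its base. It stays there
- tuna_tin: low tin, 86 mm in diameter, 40 mm tall, standing behind the jars; leave alone. Origin: centre of its underside
- tumbler: clear drinking glass, 80 mm in diameter, 91 mm tall, standing behind the jars; leave alone. Origin: centre of its underside
- mug_tea: white mug with a handle, 92 x 127 x 95 mm, standing in front of the jars near the robot; leave alone. Origin: centre of its underside
Mind the look-alikes: they are no part of the job. What is shaped like the part that bears shaker_center but purple is not meant.

How it is judged:
By the outcome, as a careful person would: the job done as asked, in the order asked, and still so for the second after the job is handed in, while the arm keeps its last pose, push and grip.
It also fails if it takes over 72 s, if anything falls off the work surface, if the arm or the gripper's body presses on something with over 40 N, if the wrist force passes 120 N, or if a joint passes its speed limit or range.

### The arm

A 6-joint arm with a two-finger parallel gripper is mounted at the origin on a cart in front of the work surface, level with it; the furniture and walls round the work are solid. World frame = base frame: x ahead of the robot, y to its left, z up, the work surface at z = 0. Lengths are in m, angles in degrees, forces in N, time in s.
With the tool pointing down it reaches from about 0.375 to 0.9 m from the base axis. Payload 3.1 kg.
Tool frame: the origin (TCP) lies between the finger pads; the fingertips stand 11 mm ahead of it and the grasp point (between the pads) lies 8 mm behind it; z points along the fingers, y is the line along which they close (so a half turn about z gives the same grasp; the last joint's range is limited). The gripper opens to 87 mm and grips with 3 to 60 N. Pads are 19 mm wide; open, the fingers measure 117 mm over their backs; the gripper's body (75 mm by 190 mm) begins 51 mm behind the grasp point.
Start: joints at [-83.68, 30.224, 82.088, -0, 67.689, -10.227], TCP at [0.178, -0.599, 0.234] pointing down, gripper open.
Joint ranges: [-176.69, 176.69], [-43.24, 126.21], [12.49, 139.97], [-82, 262], [0, 151.66], [-163.58, 163.58]. Speed limits (degrees/s): [159.86, 159.86, 180, 180, 180, 180].

### API

Orientations are given as a 3x3 rotation matrix whose columns are the frame's x, y, z axes.
In Python, from rig import bot, viewer, workorder, nets gives the robot as it stands. The module is installed in compiled form; this text tells all that it offers.
- The arm moves only by the tool move_arm, never from a script. Its argument "increments" is a list of rows, each a list of 7 numbers: the shift along the tool's x, y, z normalised to -1 to 1, where 1 is 0.3 m, then the turn, a rotation vector about the tool's x, y, z normalised to -1 to 1, where 1 is pi rad, then the opening, from 0 (shut) to 1 (fully open). In form: [[tx, ty, tz, wx, wy, wz, grip], ...]. A call has 1 to 10 rows; each row is the pose to reach, as a shift and turn from the pose commanded when the call began, along the tool's axes at that moment, turning the shorter way round; what a row does not reach only later rows make up. A row lasts 1/12 s, in which the tool goes at most 41.7 mm and 7.16 degrees, less where a joint would pass 70% of its speed; a pose out of reach is approached as far as the arm can. A call with a number of a shift or a turn outside -1 to 1 is refused whole. A call with a gripper value outside its range is refused whole. The fingers move at their own pace and stop on an object; the grip force is fixed at half the most. Time passes only in rows, so rows that repeat a pose let the fingers close. It gives the time, the measured TCP pose, the force, the opening and the grip force at its end, in the units of the state.
- bot.read_state(): the state, without advancing time (a new reading comes with each control period).
- viewer.capture(name): name is "side" or "top"; returns a dict with "image" (420x560x3 uint8, blue, green, red), "K" (3x3 intrinsics, pixels), "eye" and "orientation" of the camera in the world. Camera axes: x right, y up, looking along -z (the intrinsics and any distortion apply to the point x, -y, -z); pixel columns grow to the right and rows downward; lengths in m; the calibration is good to about 2 mm. A picture is of the moment at which its call begins. There is no depth.
- workorder.hand_in(): hands the job in; it is judged then, once.
Trained networks look in the newest picture that a camera, given by its name, has taken for a name from the list of things; names that differ only in an ending like _2 or _b are one class to them, and where a whole thing is asked for, a point or a joint stands for the part that bears it (a point fixed in the world has none). Each returns a list of dicts, best first, with "conf" (0 to 1); they miss things now and then, are a little off and sometimes report something else, mostly with a low value. They report only what shows in the picture. A call takes as long as a camera call. They do not tell look-alikes from the thing itself.
- nets.find_in(camera, thing): "location" ([column, row] in pixels, amid what is visible of it).
The state is a dict: "time_s": time; "joint_positions": joint angles; "qvel": joint speeds; "tau": joint torques, N m; "position": TCP position; "tcp_rot": TCP orientation; "force": force on the tool from outside, world axes, zero at the start; "moment": the same for the moment, N m; "opening": opening from 0.0 (shut) to 1.0 (fully open); "grasp_force": force on a finger pad.
Only numpy, scipy, OpenCV 4.12 (cv2) and the standard library are available. Lean on these libraries where they do the work, as an engineer would, in place of code of your own. Each camera call takes 0.05 s, during which the arm holds its last target. There are 200 camera calls.

## Working session

There is one attempt and no reset: what is moved stays moved. The work goes in short steps, Python scripts to look and compute and a tool call to move; the robot and the scene stay as the last step left them, time stands still between calls to the robot, and variables do not carry over. Pictures are saved under pics/ and viewed, at most 10 in all, crops included, and the job is handed in when it is done.

Besides the shell and the picture viewer there is one more tool, called after "Call:" as a command line: name --pt "numbers of a row" for each row, then --argument value for the rest. move_arm: Moves the arm, as the interface text tells. Its arguments: {"type":"object","properties":{"increments":{"type":"array"}},"required":["increments"]}

```bash
mkdir -p pics; python3 - <<'E'
from rig import bot, viewer, workorder, nets
import cv2,numpy as np
for c in("side","top"):
    d=viewer.capture(c); cv2.imwrite(f"pics/{c}0.png",d["image"])
    np.savez(c+"cal.npz",K=d["K"],eye=d["eye"],R=d["orientation"])
    print(c,{k:(np.round(v,3).tolist() if k!="image" else 0) for k,v in d.items()})
    for t in["spice_box","lid","lid_press","lid_hinge","spice_jar_center","shaker_center","twin_jar_center","tuna_tin","tumbler","mug_tea"]:
        print(t,[(np.round(r["location"],1).tolist(),round(r["conf"],2)) for r in nets.find_in(c,t)][:4])
s=bot.read_state();print(s)
E
```

```text
side {'image': 0, 'K': [[524.212, 0.0, 276.321], [0.0, 524.212, 212.921], [0.0, 0.0, 1.0]], 'eye': [0.009, 0.586, 0.979], 'orientation': [[-0.827, 0.403, -0.393], [-0.563, -0.605, 0.563], [-0.011, 0.687, 0.727]]}
spice_box [([149.6, 226.7], 0.65), ([194.9, 271.8], 0.59)]
lid [([148.1, 225.9], 0.82)]
lid_press [([148.9, 227.2], 0.73)]
lid_hinge [([192.2, 271.5], 0.74)]
spice_jar_center [([320.7, 169.7], 0.6)]
shaker_center [([276.5, 212.5], 0.92), ([278.0, 242.2], 0.87), ([303.4, 227.2], 0.59), ([149.1, 225.5], 0.56)]
twin_jar_center [([182.1, 266.7], 0.94)]
tuna_tin [([257.0, 174.0], 0.93)]
tumbler [([291.0, 138.2], 0.64)]
mug_tea [([191.4, 269.1], 0.23)]
top {'image': 0, 'K': [[530.787, 0.0, 277.668], [0.0, 530.787, 208.465], [0.0, 0.0, 1.0]], 'eye': [0.331, -0.11, 1.487], 'orientation': [[-0.015, 0.993, -0.118], [-1.0, -0.015, 0.002], [0.0, 0.118, 0.993]]}
spice_box [([174.0, 195.1], 0.9)]
lid [([164.1, 156.9], 0.7)]
lid_press [([161.9, 157.8], 0.71)]
lid_hinge [([173.4, 198.0], 0.94)]
spice_jar_center [([350.4, 205.0], 0.77)]
shaker_center [([259.4, 222.3], 0.7), ([287.6, 232.0], 
[... 342 characters left out ...]
148207e-03,
        6.76890267e+01, -1.02269827e+01]), 'qvel': array([-0.11219493,  0.0087671 ,  0.0379599 ,  0.02735791, -0.04194556,
        0.10826172]), 'tau': array([ 5.54690450e-04, -4.40019608e+01, -1.76984847e+01,  6.34712772e-02,
        5.03520481e-02, -1.24288573e-05]), 'position': array([ 0.17803481, -0.59908937,  0.23355578]), 'tcp_rot': array([[ 9.58589765e-01,  2.84790560e-01,  2.18418768e-05],
       [ 2.84790560e-01, -9.58589765e-01, -9.24297457e-06],
       [ 1.83050877e-05,  1.50805812e-05, -1.00000000e+00]]), 'force': array([ 0.40096173,  0.54993568, -0.53486796]), 'moment': array([ 0.00493015,  0.04602783, -0.06398037]), 'grasp_force': 0.0, 'opening': 0.9998391124199386}
```

View pics/side0.png

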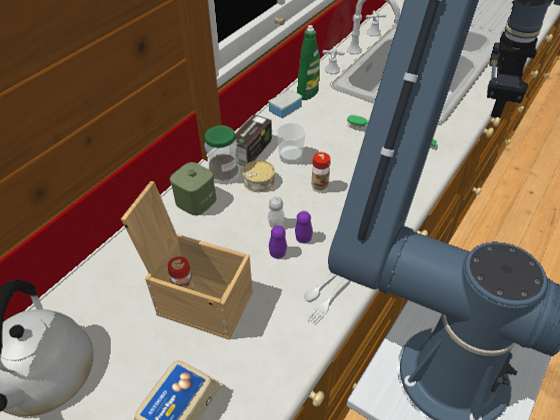

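View pics/top0.png

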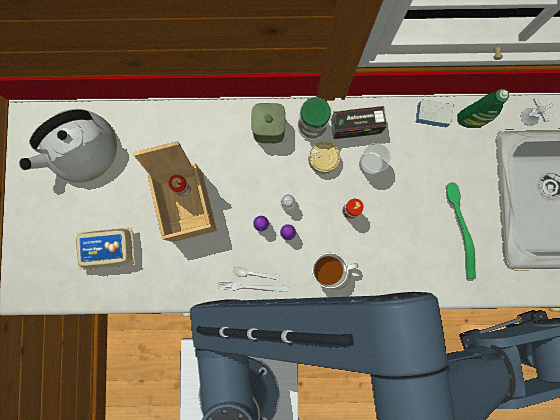

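The scene shows three shaker-like things. The grey/clear one is at side (276,212), top (287,201); the purple decoys are at side (278,242) and (303,227), top (260,223) and (288,232). There are two red caps: the free jar at side (320,170), top (354,208), and the twin in the box at side (180,267). I choose the grey shaker and the free jar, and will check this in a close crop.

```bash
cat > h.py <<'E'
import numpy as np,cv2
C={c:dict(np.load(c+"cal.npz")) for c in("side","top")}
F=np.diag([1,-1,-1.])
def proj(c,P):
    d=C[c];q=(np.atleast_2d(P)-d["eye"])@d["R"]@F@d["K"].T
    return q[:,:2]/q[:,2:]
def ray(c,uv):
    d=C[c];return d["R"]@F@np.linalg.inv(d["K"])@np.array([*uv,1.])
def atz(c,uv,z):
    r=ray(c,uv);e=C[c]["eye"];return e+r*(z-e[2])/r[2]
def tri(us,ut):
    A=np.zeros((3,3));b=np.zeros(3)
    for c,u in(("side",us),("top",ut)):
        r=ray(c,u);r/=np.linalg.norm(r);M=np.eye(3)-np.outer(r,r);A+=M;b+=M@C[c]["eye"]
    return np.linalg.solve(A,b)
E
python3 - <<'E'
from h import *
print("jar",tri((320.7,169.7),(350.4,205)),atz("top",(354,208),.106),atz("side",(320.7,169.7),.053))
print("shk",tri((276.5,212.5),(287.2,201.2)),atz("top",(287.2,201.2),.06),atz("side",(276.5,212.5),.045))
a=cv2.imread("pics/top0.png")[130:250,130:380];b=cv2.imread("pics/side0.png")[140:340,110:360]
cv2.imwrite("pics/crop.png",np.vstack([cv2.resize(a,None,fx=3,fy=3,interpolation=2)[:,:750],])) 
cv2.imwrite("pics/crop2.png",cv2.resize(b,None,fx=3,fy=3,interpolation=2))
E
```

```text
jar [ 0.50075219 -0.31225172  0.06447352] [ 0.49317692 -0.31296879  0.106     ] [ 0.50110849 -0.32592817  0.053     ]
shk [ 0.51970628 -0.14099508  0.04153782] [ 0.51988753 -0.1392289   0.06      ] [ 0.51507521 -0.13946366  0.045     ]
```

View pics/crop.png

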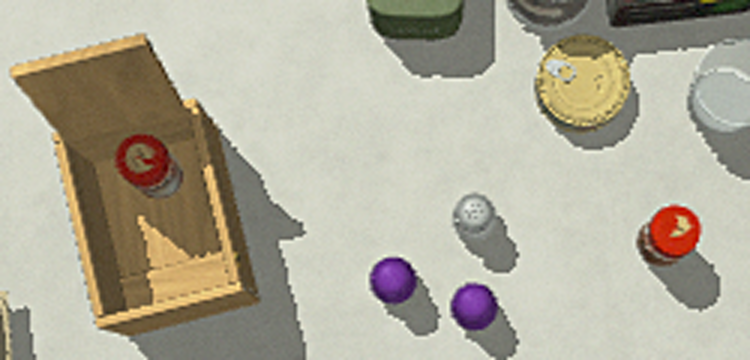

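View pics/crop2.png

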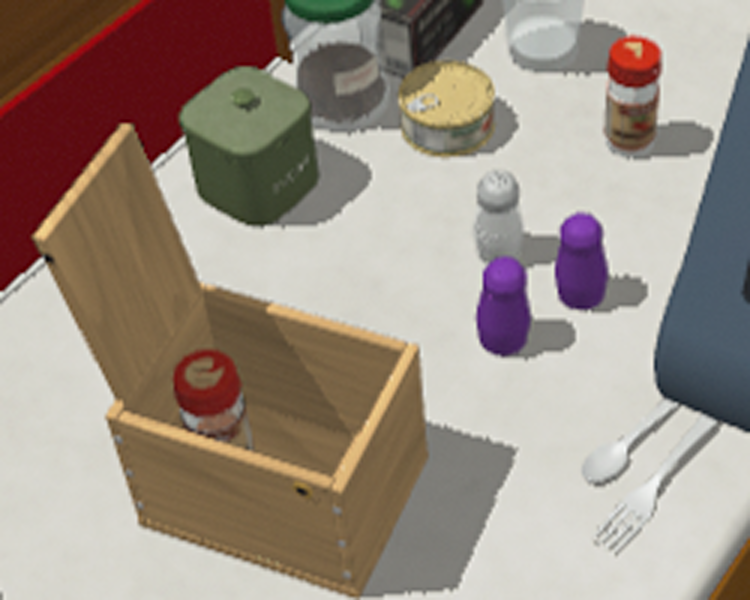

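```bash
cat >> h.py <<'E'
def bp(p,q):  # box->world
    c,s=np.cos(p[2]),np.sin(p[2]);q=np.atleast_2d(q)
    return np.c_[p[0]+c*q[:,0]-s*q[:,1],p[1]+s*q[:,0]+c*q[:,1],q[:,2]]
E
python3 - <<'E'
from h import *
from scipy.optimize import least_squares
x,y=.087,.064
T=[((101,326),(-x,y,.134)),((243,293),(-x,-y,.134)),((193,100),(x,-y,.134)),((257,298),(-x,-y,0))]
S=[((418,347),(-x,-y,.134)),((336,488),(-x,y,.134)),((358,594),(-x,y,0)),((112,410),(x,y,.134)),((142,524),(x,y,0)),((428,455),(-x,-y,0))]
t=np.array([a for a,_ in T])/3+130; s=np.array([a for a,_ in S])/3+[110,140]
f=lambda p:np.r_[proj("top",bp(p,[b for _,b in T]))-t,proj("side",bp(p,[b for _,b in S]))-s].ravel()
r=least_squares(f,[.55,.2,.2],loss="soft_l1");print(r.x,f(r.x).reshape(-1,2).round(1).tolist())
p=r.x
sc=lambda c,u:np.array(u)/3+([130,130] if c=="top" else [110,140])
for n,tp,sd,z in(("jar",(675,230),(635,49),.106),("twin",(144,160),(207,370),.115),("shk",(474,212),(498,180),.09)):
    print(n,tri(sc("side",sd),sc("top",tp)),atz("top",sc("top",tp),z),atz("side",sc("side",sd),z))
print("jarbase proj", (proj("side",[[.495,-.315,0],[.495,-.315,.106]])-[110,140])*3)
for q in((0,0,0),(-.052,0,0),(.052,0,0),(.083,0,.134)):print(q,bp(p,[q]))
E
```

```text
[0.51618345 0.14025703 0.2324481 ] [[-1.5, 0.7], [0.1, -0.6], [1.3, -1.1], [1.4, 1.7], [0.5, -1.6], [1.7, 0.4], [-0.2, 1.0], [-2.9, 0.6], [-0.9, -0.7], [0.0, -0.1]]
jar [ 0.49584415 -0.31547963  0.10897496] [ 0.49665498 -0.31570212  0.106     ] [ 0.49704344 -0.31876171  0.106     ]
twin [0.56465349 0.14729703 0.11387357] [0.56408204 0.14681941 0.115     ] [0.56436065 0.14805895 0.115     ]
shk [ 0.51751199 -0.1410426   0.08591878] [ 0.51730782 -0.14077046  0.09      ] [ 0.51483284 -0.13787353  0.09      ]
jarbase proj [[628.71473496 142.57319044]
 [634.7935181   52.28540515]]
(0, 0, 0) [[0.51618345 0.14025703 0.        ]]
(-0.052, 0, 0) [[0.46558197 0.12827829 0.        ]]
(0.052, 0, 0) [[0.56678493 0.15223578 0.        ]]
(0.083, 0, 0.134) [[0.59695119 0.15937695 0.134     ]]
```

```bash
python3 - <<'E'
from h import *
p=[0.516,0.140,0.2324]
o=[]
for c,(u0,v0),k,w,h in(("top",(135,130),5,80,120),("side",(115,175),4,145,165)):
    im=cv2.imread(f"pics/{c}0.png")[v0:v0+h,u0:u0+w];k0=k;im=cv2.resize(im,(400,600) if c=="top" else (400,455),interpolation=cv2.INTER_CUBIC)
    k=np.array([400/w,(600 if c=="top" else 455)/h])
    for X,Y,Z,col in((.087,.064,.134,(255,0,0)),(.078,.055,.134,(0,255,0)),(.087,.064,0,(255,0,255))):
        q=(proj(c,bp(p,[(X,Y,Z),(X,-Y,Z),(-X,-Y,Z),(-X,Y,Z)]))-[u0,v0]+.5)*k
        cv2.polylines(im,[np.int32(q*8)],True,col,1,cv2.LINE_AA,3)
    o.append(cv2.copyMakeBorder(im,0,600-im.shape[0],0,0,0))
cv2.imwrite("pics/ov.png",np.hstack(o))
E
```

```text
(no output)
```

View pics/ov.png

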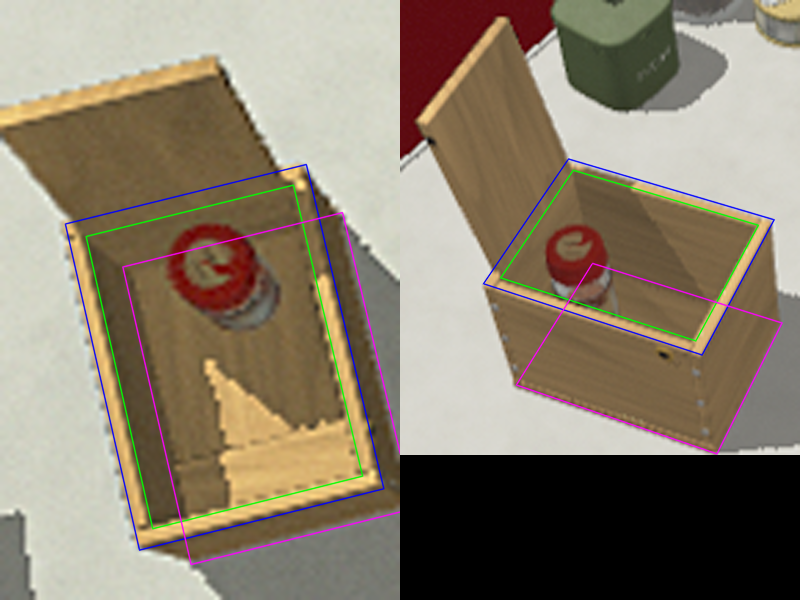

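The overlay confirms the box pose to about 2 mm, with the twin at box x≈48 mm. The grey shaker (side crop 498,215) is clearly told apart from the purple pair. Now I'll set up a helper that turns world targets into increments.

```bash
cat >> h.py <<'E'
BOX=[0.516,0.140,0.235]
def inc(P,R,target,yaw=BOX[2]):
    from scipy.spatial.transform import Rotation as Q
    c,s=np.cos(yaw),np.sin(yaw);Rt=np.array([[c,s,0],[s,-c,0],[0,0,-1.]])
    return np.r_[R.T@(np.array(target)-P)/.3, Q.from_matrix(R.T@Rt).as_rotvec()/np.pi]
def st(*targets):
    from rig import bot
    s=bot.read_state()
    print(round(s["time_s"],2),s["position"].round(4),"f",s["force"].round(1),"op",round(s["opening"],3),"gf",round(s["grasp_force"],1),"yaw",round(np.arctan2(s["tcp_rot"][1,0],s["tcp_rot"][0,0]),4),"zz",s["tcp_rot"][:,2].round(3))
    for t in targets: print(t,inc(s["position"],s["tcp_rot"],t).round(4).tolist())
E
python3 - <<'E'
from h import *
st((.35,-.45,.22),(.496,-.316,.2))
print("wall",atz("top",(165,98),0),atz("top",(100,98),0))
for u in((392,280),(474,306)):print(atz("top",np.array(u)/3+130,.09))
print("mug",atz("top",(329,270),.095),"lid end",bp(BOX,[(.111,0,.289)]))
E
```

```text
1.1 [ 0.178  -0.5991  0.2336] f [ 0.4  0.5 -0.5] op 1.0 gf 0.0 yaw 0.2888 zz [ 0. -0. -1.]
(0.35, -0.45, 0.22) [0.691, -0.3131, 0.0452, 0.0, -0.0, 0.0171]
(0.496, -0.316, 0.2) [1.2847, -0.6027, 0.1119, 0.0, -0.0, 0.0171]
wall [0.83419647 0.20773069 0.        ] [0.83703805 0.39568767 0.        ]
[ 0.45801953 -0.06753772  0.09      ]
[ 0.434001   -0.13931696  0.09      ]
mug [ 0.33288655 -0.24425395  0.095     ] lid end [[0.62394909 0.16584557 0.289     ]]
```

Call:
move_arm --pt "0.69 -0.31 0.045 0 0 0.017 1" --pt "0.69 -0.31 0.045 0 0 0.017 1" --pt "0.69 -0.31 0.045 0 0 0.017 1" --pt "0.69 -0.31 0.045 0 0 0.017 1" --pt "0.69 -0.31 0.045 0 0 0.017 1" --pt "0.69 -0.31 0.045 0 0 0.017 1" --pt "0.69 -0.31 0.045 0 0 0.017 1" --pt "0.69 -0.31 0.045 0 0 0.017 1"

```text
time_s: 1.77
position: [0.3507, -0.4504, 0.2202]
tcp_rot: [[0.972, 0.236, -0.0], [0.236, -0.972, -0.001], [-0.0, 0.001, -1.0]]
force: [-0.5, -0.3, -0.1]
opening: 1.0
grasp_force: 0.0
```

```bash
python3 -c "
from h import *
st((.496,-.316,.18))"
```

```text
1.77 [ 0.3507 -0.4504  0.2202] f [-0.5 -0.3 -0.1] op 1.0 gf 0.0 yaw 0.2383 zz [-0.    -0.001 -1.   ]
(0.496, -0.316, 0.18) [0.5764, -0.3211, 0.1335, 0.0002, 0.0002, 0.0011]
```

Call:
move_arm --pt "0.577 -0.321 0.134 0 0 0.001 1" --pt "0.577 -0.321 0.134 0 0 0.001 1" --pt "0.577 -0.321 0.134 0 0 0.001 1" --pt "0.577 -0.321 0.134 0 0 0.001 1" --pt "0.577 -0.321 0.134 0 0 0.001 1" --pt "0.577 -0.321 0.134 0 0 0.001 1" --pt "0.577 -0.321 0.134 0 0 0.001 1"

```text
time_s: 2.35
position: [0.4962, -0.3172, 0.1794]
tcp_rot: [[0.973, 0.232, -0.001], [0.232, -0.973, -0.0], [-0.001, 0.0, -1.0]]
force: [0.5, -0.8, -0.4]
opening: 0.998
grasp_force: 0.0
```

```bash
python3 -c "
from h import *
from rig import viewer,nets
st((.496,-.316,.078))
o=[]
for c in('side','top'):
    im=viewer.capture(c)['image'];print(nets.find_in(c,'spice_jar_center')[:2])
    u,v=np.int32(proj(c,[.496,-.316,.1])[0]);v=max(v,80);o.append(cv2.resize(im[v-80:v+80,u-80:u+80],(400,400)))
cv2.imwrite('pics/a.png',np.hstack(o))"
```

```text
2.35 [ 0.4962 -0.3172  0.1794] f [ 0.5 -0.8 -0.4] op 0.998 gf 0.0 yaw 0.2342 zz [-0.001 -0.    -1.   ]
(0.496, -0.316, 0.078) [0.0007, -0.0041, 0.338, 0.0001, 0.0003, -0.0002]
[]
[{'location': [173.0, 189.8], 'conf': 0.65}]
```

View pics/a.png

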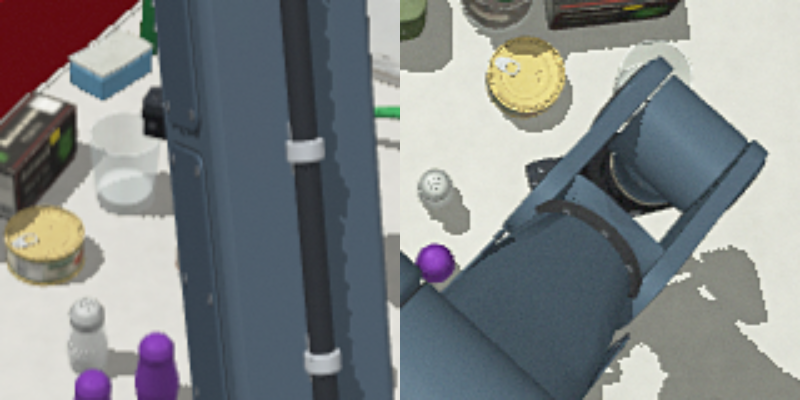

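The crops show the arm hiding the jar in both views, so I descend on the measured estimate and close.

Call:
move_arm --pt "0.001 -0.004 0.1 0 0 0 1" --pt "0.001 -0.004 0.2 0 0 0 1" --pt "0.001 -0.004 0.29 0 0 0 1" --pt "0.001 -0.004 0.338 0 0 0 1" --pt "0.001 -0.004 0.338 0 0 0 0.8" --pt "0.001 -0.004 0.338 0 0 0 0.6" --pt "0.001 -0.004 0.338 0 0 0 0.3" --pt "0.001 -0.004 0.338 0 0 0 0.3" --pt "0.001 -0.004 0.338 0 0 0 0.3"

```text
time_s: 3.3
position: [0.4965, -0.3167, 0.08]
tcp_rot: [[0.973, 0.23, 0.002], [0.23, -0.973, -0.002], [0.002, 0.003, -1.0]]
force: [-0.3, -0.2, 0.3]
opening: 0.704
grasp_force: 0.0
```

Call:
move_arm --pt "0 0 0 0 0 0 0" --pt "0 0 0 0 0 0 0" --pt "0 0 0 0 0 0 0" --pt "0 0 0 0 0 0 0" --pt "0 0 0 0 0 0 0"

```text
time_s: 3.72
position: [0.4962, -0.3158, 0.0791]
tcp_rot: [[0.973, 0.23, 0.001], [0.23, -0.973, -0.001], [0.001, 0.001, -1.0]]
force: [-0.6, -0.3, 5.5]
opening: 0.498
grasp_force: 30.7
```

Call:
move_arm --pt "0 0 -0.05 0 0 0 0" --pt "0 0 -0.15 0 0 0 0" --pt "0 0 -0.3 0 0 0 0" --pt "0 0 -0.42 0 0 0 0" --pt "0 0 -0.54 0 0 0 0" --pt "0 0 -0.65 0 0 0 0" --pt "0 0 -0.65 0 0 0 0" --pt "0 0 -0.65 0 0 0 0"

```text
time_s: 4.38
position: [0.4965, -0.3163, 0.2753]
tcp_rot: [[0.973, 0.23, 0.003], [0.23, -0.973, -0.003], [0.002, 0.004, -1.0]]
force: [0.7, -0.5, -1.8]
opening: 0.501
grasp_force: 30.6
```

```bash
python3 -c "
from h import *
t=bp(BOX,[(-.001,-.003,.27)])[0]
st((.496,-.08,.275),t)"
```

```text
4.38 [ 0.4965 -0.3163  0.2753] f [ 0.7 -0.5 -1.8] op 0.501 gf 30.6 yaw 0.2324 zz [ 0.003 -0.003 -1.   ]
(0.496, -0.08, 0.275) [0.1797, -0.7669, -0.0015, 0.0012, -0.0008, -0.0008]
[0.51572601 0.13684961 0.27      ] [0.4102, -1.4552, 0.0131, 0.0012, -0.0008, -0.0008]
```

Call:
move_arm --pt "0.02 -0.07 0 0 0 0 0" --pt "0.04 -0.16 0 0 0 0 0" --pt "0.07 -0.28 0 0 0 0 0" --pt "0.1 -0.4 0 0 0 0 0" --pt "0.13 -0.53 0 0 0 0 0" --pt "0.16 -0.65 0 0 0 0 0" --pt "0.19 -0.77 0 0 0 0 0" --pt "0.22 -0.88 0 0 0 0 0" --pt "0.24 -0.95 0 0 0 0 0" --pt "0.25 -0.97 0 0 0 0 0"

```text
time_s: 5.22
position: [0.4992, -0.0114, 0.2709]
tcp_rot: [[0.972, 0.234, -0.007], [0.234, -0.972, 0.003], [-0.006, -0.004, -1.0]]
force: [-0.3, -0.3, -1.7]
opening: 0.498
grasp_force: 30.6
```

```bash
python3 -c "
from h import *
t=bp(BOX,[(-.001,-.003,.27)])[0]
st(t)"
```

```text
5.22 [ 0.4992 -0.0114  0.2709] f [-0.3 -0.3 -1.7] op 0.498 gf 30.6 yaw 0.236 zz [-0.007  0.003 -1.   ]
[0.51572601 0.13684961 0.27      ] [0.169, -0.4675, 0.0041, -0.0014, 0.0018, 0.0003]
```

Call:
move_arm --pt "0.03 -0.08 0 0 0 0 0" --pt "0.06 -0.17 0 0 0 0 0" --pt "0.1 -0.28 0 0 0 0 0" --pt "0.14 -0.38 0 0 0 0 0" --pt "0.16 -0.44 0.002 0 0 0 0" --pt "0.168 -0.467 0.004 0 0 0 0" --pt "0.168 -0.467 0.004 0 0 0 0" --pt "0.168 -0.467 0.004 0 0 0 0"

```text
time_s: 5.88
position: [0.5181, 0.1317, 0.271]
tcp_rot: [[0.973, 0.23, -0.003], [0.23, -0.973, -0.001], [-0.003, 0.001, -1.0]]
force: [-0.1, -0.4, -1.4]
opening: 0.502
grasp_force: 30.6
```

```bash
python3 -c "
from h import *
from rig import viewer,nets
t=bp(BOX,[(-.001,-.003,.27)])[0]
st(t)
o=[]
for c in('side','top'):
    im=viewer.capture(c)['image']
    for n in ('spice_jar_center','twin_jar_center'):print(c,n,nets.find_in(c,n)[:2])
    u,v=np.int32(proj(c,[.51,.137,.15])[0]);o.append(cv2.resize(im[v-90:v+90,u-90:u+90],(400,400),interpolation=2))
    print(u,v,proj(c,[[.5157,.1368,.297],[.5157,.1368,.191]]))
cv2.imwrite('pics/b.png',np.hstack(o))"
```

```text
5.88 [0.5181 0.1317 0.271 ] f [-0.1 -0.4 -1.4] op 0.502 gf 30.6 yaw 0.2326 zz [-0.003 -0.001 -1.   ]
[0.51572601 0.13684961 0.27      ] [-0.0037, -0.0185, 0.0034, 0.0002, 0.0009, -0.0008]
side spice_jar_center [{'location': [199.2, 232.8], 'conf': 0.65}]
side twin_jar_center [{'location': [181.7, 268.0], 'conf': 0.82}]
200 260 [[188.70761364 208.99474152]
 [195.91154202 246.52181906]]
top spice_jar_center [{'location': [178.5, 198.0], 'conf': 0.41}]
top twin_jar_center [{'location': [189.6, 214.0], 'conf': 0.68}]
179 202 [[167.30320674 191.0887339 ]
 [176.18110955 197.56602098]]
```

View pics/b.png

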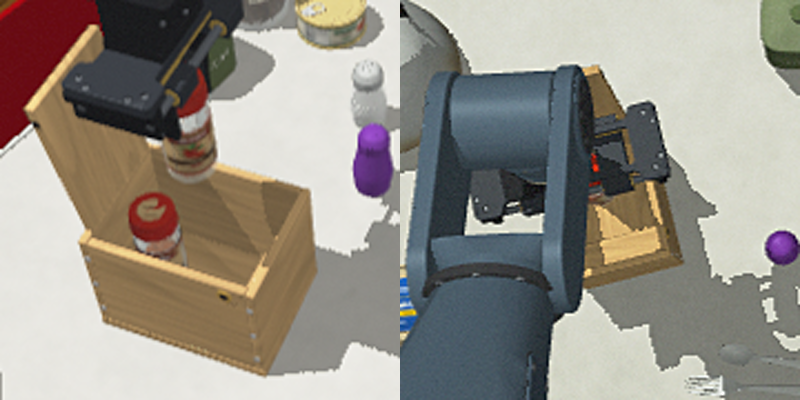

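The side view shows the jar upright in the gripper, base at about (198,247) as predicted. The twin's cap is at (179,264). Align, then lower.

Call:
move_arm --pt "-0.01 -0.018 0.003 0 0 0 0" --pt "-0.01 -0.018 0.003 0 0 0 0" --pt "-0.01 -0.018 0.003 0 0 0 0"

```text
time_s: 6.43
position: [0.514, 0.1373, 0.2713]
tcp_rot: [[0.973, 0.23, -0.0], [0.23, -0.973, 0.0], [-0.0, -0.0, -1.0]]
force: [1.0, -0.0, -1.3]
opening: 0.501
grasp_force: 30.6
```

```bash
python3 -c "
from h import *
t=bp(BOX,[(-.003,-.003,.093)])[0]
st(t)"
```

```text
6.43 [0.514  0.1373 0.2713] f [ 1.  -0.  -1.3] op 0.501 gf 30.6 yaw 0.2325 zz [-0.  0. -1.]
[0.51378099 0.13638393 0.093     ] [-0.0013, 0.0029, 0.5945, -0.0, 0.0001, -0.0008]
```

Call:
move_arm --pt "0 0.003 0.08 0 0 0 0" --pt "0 0.003 0.17 0 0 0 0" --pt "0 0.003 0.26 0 0 0 0" --pt "0 0.003 0.35 0 0 0 0" --pt "0 0.003 0.44 0 0 0 0" --pt "0 0.003 0.51 0 0 0 0" --pt "0 0.003 0.56 0 0 0 0" --pt "0 0.003 0.585 0 0 0 0" --pt "0 0.003 0.594 0 0 0 0" --pt "0 0.003 0.594 0 0 0 0"

```text
time_s: 7.27
position: [0.5149, 0.1364, 0.093]
tcp_rot: [[0.973, 0.23, -0.0], [0.23, -0.973, -0.0], [-0.0, -0.0, -1.0]]
force: [0.0, 0.6, -0.7]
opening: 0.502
grasp_force: 30.6
```

Base is about 5 mm above the floor; lower in small steps.

Call:
move_arm --pt "-0.003 0 0.008 0 0 0 0" --pt "-0.003 0 0.012 0 0 0 0" --pt "-0.003 0 0.015 0 0 0 0" --pt "-0.003 0 0.017 0 0 0 0" --pt "-0.003 0 0.017 0 0 0 0"

```text
time_s: 7.68
position: [0.5141, 0.1362, 0.0884]
tcp_rot: [[0.973, 0.23, 0.001], [0.23, -0.973, 0.0], [0.001, 0.0, -1.0]]
force: [-0.0, -0.2, -1.5]
opening: 0.5
grasp_force: 30.6
```

Call:
move_arm --pt "0 0 0.004 0 0 0 0" --pt "0 0 0.007 0 0 0 0" --pt "0 0 0.007 0 0 0 0"

```text
time_s: 7.93
position: [0.5143, 0.1363, 0.088]
tcp_rot: [[0.973, 0.23, 0.002], [0.23, -0.973, 0.0], [0.002, 0.0, -1.0]]
force: [-3.2, -0.2, 11.5]
opening: 0.5
grasp_force: 30.0
```

Call:
move_arm --pt "0 0 -0.003 0 0 0 0" --pt "0 0 -0.004 0 0 0 0.55" --pt "0 0 -0.004 0 0 0 0.68" --pt "0 0 -0.004 0 0 0 0.68" --pt "0 0 -0.004 0 0 0 0.68" --pt "0 0 -0.004 0 0 0 0.68" --pt "0 0 -0.004 0 0 0 0.68"

```text
time_s: 8.52
position: [0.5138, 0.1361, 0.0869]
tcp_rot: [[0.973, 0.23, -0.0], [0.23, -0.973, 0.0], [-0.0, -0.0, -1.0]]
force: [0.1, 0.1, -0.1]
opening: 0.676
grasp_force: 0.0
```

Released. Rise straight up.

Call:
move_arm --pt "0 0 -0.04 0 0 0 0.68" --pt "0 0 -0.1 0 0 0 0.68" --pt "0 0 -0.2 0 0 0 0.68" --pt "0 0 -0.32 0 0 0 0.68" --pt "0 0 -0.44 0 0 0 0.68" --pt "0 0 -0.55 0 0 0 0.68" --pt "0 0 -0.6 0 0 0 0.68" --pt "0 0 -0.6 0 0 0 0.68"

```text
time_s: 9.18
position: [0.5164, 0.1364, 0.2715]
tcp_rot: [[0.973, 0.23, 0.01], [0.23, -0.973, 0.001], [0.01, 0.002, -1.0]]
force: [-0.5, 0.1, -0.7]
opening: 0.679
grasp_force: 0.0
```

```bash
python3 -c "
from h import *
st((.516,-.139,.26),(.516,-.139,.2))"
```

```text
9.18 [0.5164 0.1364 0.2715] f [-0.5  0.1 -0.7] op 0.679 gf 0.0 yaw 0.2324 zz [ 0.01   0.001 -1.   ]
(0.516, -0.139, 0.26) [-0.2131, 0.8928, 0.0377, 0.0005, -0.003, -0.0008]
(0.516, -0.139, 0.2) [-0.215, 0.8925, 0.2377, 0.0005, -0.003, -0.0008]
```

Call:
move_arm --pt "-0.03 0.13 0 0 0 0 0.8" --pt "-0.06 0.26 0 0 0 0 1" --pt "-0.1 0.4 0.02 0 0 0 1" --pt "-0.13 0.53 0.04 0 0 0 1" --pt "-0.16 0.66 0.08 0 0 0 1" --pt "-0.19 0.79 0.12 0 0 0 1" --pt "-0.214 0.89 0.16 0 0 0 1" --pt "-0.214 0.892 0.2 0 0 0 1" --pt "-0.214 0.892 0.237 0 0 0 1" --pt "-0.214 0.892 0.237 0 0 0 1"

```text
time_s: 10.02
position: [0.5102, -0.1389, 0.1923]
tcp_rot: [[0.974, 0.228, -0.007], [0.228, -0.974, 0.004], [-0.006, -0.005, -1.0]]
force: [-0.9, 0.9, 0.3]
opening: 1.0
grasp_force: 0.0
```

```bash
python3 -c "
from h import *
from rig import viewer,nets
st((.517,-.140,.062))
o=[]
for c in('side','top'):
    im=viewer.capture(c)['image']
    for n in ('spice_jar_center','twin_jar_center','shaker_center'):print(c,n,nets.find_in(c,n)[:3])
    u,v=(195,240) if c=='side' else (180,195);o.append(cv2.resize(im[v-60:v+60,u-60:u+60],(400,400),interpolation=2))
    print(u,v,proj(c,np.r_[bp(BOX,[(-.003,-.003,.115),(-.003,-.003,.009)]),[[.517,-.14,.09]]]))
cv2.imwrite('pics/c.png',np.hstack(o))"
```

```text
10.02 [ 0.5102 -0.1389  0.1923] f [-0.9  0.9  0.3] op 1.0 gf 0.0 yaw 0.2302 zz [-0.007  0.004 -1.   ]
(0.517, -0.14, 0.062) [0.0238, 0.0111, 0.434, -0.0017, 0.002, -0.0015]
side spice_jar_center [{'location': [204.8, 277.8], 'conf': 0.89}]
side twin_jar_center [{'location': [180.0, 266.8], 'conf': 0.7}]
side shaker_center [{'location': [301.6, 227.2], 'conf': 0.9}, {'location': [277.0, 244.9], 'conf': 0.62}]
195 240 [[201.29131977 270.41275411]
 [206.83613991 299.57250484]
 [275.75201823 199.11867815]]
top spice_jar_center [{'location': [185.2, 203.3], 'conf': 0.6}]
top twin_jar_center []
top shaker_center []
180 195 [[181.86998342 202.33106826]
 [188.64115266 207.22783656]
 [287.71180722 200.78596137]]
```

View pics/c.png

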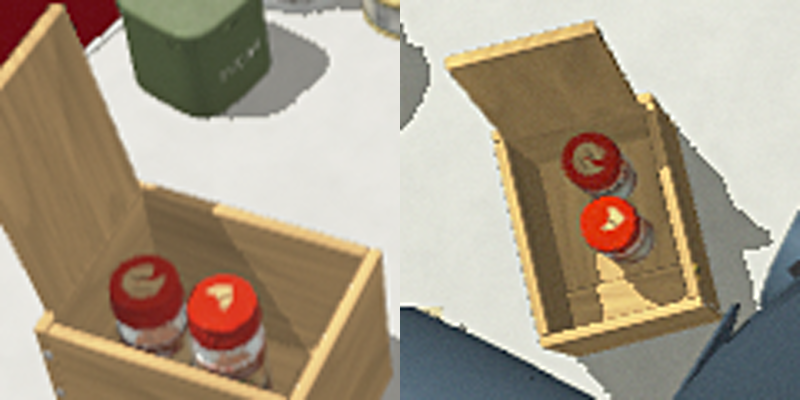

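The new jar stands upright right before the twin: caps at side (202,269) and (179,264), top (184,202) and (178,184). Room in front is free. Now descend to the grey shaker.

Call:
move_arm --pt "0.003 0.004 0.05 0 0 0 1" --pt "0.003 0.004 0.13 0 0 0 1" --pt "0.003 0.004 0.19 0 0 0 1" --pt "0.003 0.004 0.22 0 0 0 1" --pt "0.003 0.004 0.22 0 0 0 1"

```text
time_s: 10.83
position: [0.513, -0.1393, 0.1286]
tcp_rot: [[0.973, 0.23, -0.003], [0.231, -0.973, 0.002], [-0.003, -0.002, -1.0]]
force: [0.3, 0.1, -0.1]
opening: 1.0
grasp_force: 0.0
```

```bash
python3 -c "
from h import *
st((.517,-.140,.061))
print(tri((201.9,269.4),(183.6,202.2)),bp([0,0,-.235],[tri((201.9,269.4),(183.6,202.2))-[.516,.14,0]]))"
```

```text
10.83 [ 0.513  -0.1393  0.1286] f [ 0.3  0.1 -0.1] op 1.0 gf 0.0 yaw 0.2326 zz [-0.003  0.002 -1.   ]
(0.517, -0.14, 0.061) [0.013, 0.006, 0.2251, -0.0008, 0.0009, -0.0008]
[0.51481217 0.13252906 0.11331398] [[-0.00289473 -0.00698902  0.11331398]]
```

Call:
move_arm --pt "0.01 0.006 0.06 0 0 0 1" --pt "0.01 0.006 0.13 0 0 0 1" --pt "0.01 0.006 0.19 0 0 0 1" --pt "0.01 0.006 0.225 0 0 0 1" --pt "0.01 0.006 0.225 0 0 0 1" --pt "0.01 0.006 0.225 0 0 0 0.8" --pt "0.01 0.006 0.225 0 0 0 0.7"

```text
time_s: 11.42
position: [0.5183, -0.1415, 0.0637]
tcp_rot: [[0.973, 0.23, 0.002], [0.23, -0.973, -0.001], [0.002, 0.001, -1.0]]
force: [0.6, -0.3, 0.5]
opening: 0.919
grasp_force: 0.0
```

Call:
move_arm --pt "0 0 0 0 0 0 0.5" --pt "0 0 0 0 0 0 0.2" --pt "0 0 0 0 0 0 0" --pt "0 0 0 0 0 0 0" --pt "0 0 0 0 0 0 0" --pt "0 0 0 0 0 0 0" --pt "0 0 0 0 0 0 0"

```text
time_s: 12.0
position: [0.5173, -0.141, 0.0626]
tcp_rot: [[0.973, 0.23, -0.0], [0.23, -0.973, 0.0], [-0.0, -0.0, -1.0]]
force: [-0.1, 0.1, 0.4]
opening: 0.405
grasp_force: 10.2
```

Call:
move_arm --pt "0 0 0 0 0 0 0" --pt "0 0 0 0 0 0 0" --pt "0 0 0 0 0 0 0"

```text
time_s: 12.25
position: [0.5173, -0.141, 0.0625]
tcp_rot: [[0.973, 0.23, -0.0], [0.23, -0.973, 0.0], [-0.0, -0.0, -1.0]]
force: [-0.0, -0.3, -0.3]
opening: 0.392
grasp_force: 29.6
```

Call:
move_arm --pt "0 0 -0.04 0 0 0 0" --pt "0 0 -0.12 0 0 0 0" --pt "0 0 -0.24 0 0 0 0" --pt "0 0 -0.36 0 0 0 0" --pt "0 0 -0.48 0 0 0 0" --pt "0 0 -0.6 0 0 0 0" --pt "0 0 -0.68 0 0 0 0" --pt "0 0 -0.7 0 0 0 0" --pt "0 0 -0.7 0 0 0 0" --pt "0 0 -0.7 0 0 0 0"

```text
time_s: 13.08
position: [0.5165, -0.1407, 0.2714]
tcp_rot: [[0.973, 0.23, -0.002], [0.23, -0.973, 0.001], [-0.002, -0.001, -1.0]]
force: [0.2, 0.6, -2.0]
opening: 0.396
grasp_force: 29.5
```

```bash
python3 -c "
from h import *
t=bp(BOX,[(-.053,-.004,.27)])[0]
st(t)"
```

```text
13.08 [ 0.5165 -0.1407  0.2714] f [ 0.2  0.6 -2. ] op 0.396 gf 29.5 yaw 0.2322 zz [-0.002  0.001 -1.   ]
[0.46538811 0.12376926 0.27      ] [0.037, -0.897, 0.0057, -0.0005, 0.0005, -0.0009]
```

Call:
move_arm --pt "0.003 -0.07 0 0 0 0 0" --pt "0.006 -0.16 0 0 0 0 0" --pt "0.01 -0.27 0 0 0 0 0" --pt "0.015 -0.38 0 0 0 0 0" --pt "0.02 -0.5 0 0 0 0 0" --pt "0.025 -0.62 0 0 0 0 0" --pt "0.03 -0.74 0 0 0 0 0" --pt "0.034 -0.83 0 0 0 0 0" --pt "0.037 -0.88 0.003 0 0 0 0" --pt "0.037 -0.897 0.005 0 0 0 0"

```text
time_s: 13.92
position: [0.4637, 0.1256, 0.2684]
tcp_rot: [[0.972, 0.233, -0.006], [0.233, -0.972, 0.001], [-0.006, -0.002, -1.0]]
force: [0.3, -0.5, -1.3]
opening: 0.393
grasp_force: 29.5
```

Call:
move_arm --pt "0 0 0 0 0 0 0" --pt "0 0 0 0 0 0 0" --pt "0 0 0 0 0 0 0" --pt "0 0 0 0 0 0 0"

```text
time_s: 14.25
position: [0.4666, 0.1222, 0.2706]
tcp_rot: [[0.974, 0.228, -0.001], [0.228, -0.974, -0.0], [-0.001, 0.0, -1.0]]
force: [0.4, -0.1, -1.0]
opening: 0.392
grasp_force: 29.5
```

```bash
python3 -c "
from h import *
from rig import viewer,nets
t=bp(BOX,[(-.053,-.004,.084)])[0]
st(t)
o=[]
for c in('side','top'):
    im=viewer.capture(c)['image']
    u,v=(205,230) if c=='side' else (180,195);o.append(cv2.resize(im[v-60:v+60,u-60:u+60],(400,400),interpolation=2))
    print(u,v,(proj(c,[[.4654,.1238,.298],[.4654,.1238,.208]])-[u-60,v-60])/.3)
cv2.imwrite('pics/d.png',np.hstack(o))"
```

```text
14.25 [0.4666 0.1222 0.2706] f [ 0.4 -0.1 -1. ] op 0.392 gf 29.5 yaw 0.2304 zz [-0.001 -0.    -1.   ]
[0.46538811 0.12376926 0.084     ] [-0.0023, -0.0061, 0.6222, 0.0001, 0.0002, -0.0014]
205 230 [[232.96423665 151.66748319]
 [248.14924619 259.09367057]]
180 195 [[175.91276104 260.05978083]
 [200.21645469 273.63360983]]
```

View pics/d.png

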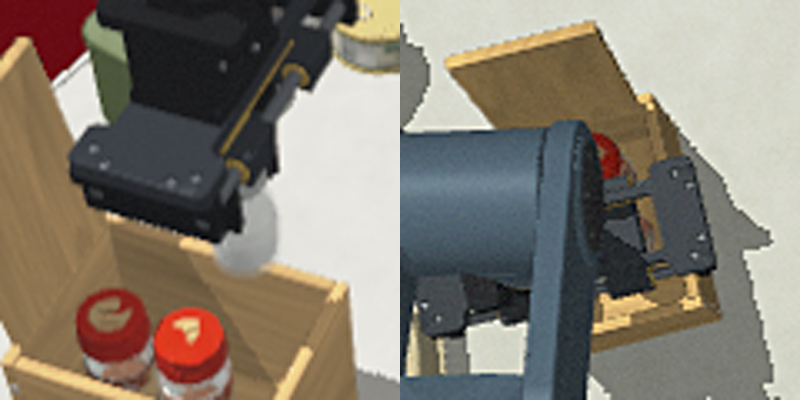

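The picture shows the shaker hanging upright, base at about crop (246,262) as predicted, the two caps behind. Lower it.

Call:
move_arm --pt "-0.003 -0.005 0.06 0 0 0 0" --pt "-0.003 -0.005 0.15 0 0 0 0" --pt "-0.003 -0.005 0.24 0 0 0 0" --pt "-0.003 -0.005 0.33 0 0 0 0" --pt "-0.003 -0.005 0.42 0 0 0 0" --pt "-0.003 -0.005 0.5 0 0 0 0" --pt "-0.003 -0.005 0.56 0 0 0 0" --pt "-0.003 -0.005 0.59 0 0 0 0" --pt "-0.003 -0.005 0.605 0 0 0 0" --pt "-0.003 -0.005 0.605 0 0 0 0"

```text
time_s: 15.18
position: [0.4652, 0.1243, 0.0891]
tcp_rot: [[0.973, 0.23, -0.001], [0.23, -0.973, -0.0], [-0.001, -0.0, -1.0]]
force: [0.3, -0.4, -1.1]
opening: 0.393
grasp_force: 29.5
```

```bash
python3 -c "
from h import *
t=bp(BOX,[(-.053,-.004,.084)])[0]
st(t)"
```

```text
15.18 [0.4652 0.1243 0.0891] f [ 0.3 -0.4 -1.1] op 0.393 gf 29.5 yaw 0.2316 zz [-0.001 -0.    -1.   ]
[0.46538811 0.12376926 0.084     ] [0.0002, 0.0018, 0.0171, -0.0, 0.0002, -0.0011]
```

Call:
move_arm --pt "0 0 0.006 0 0 0 0" --pt "0 0 0.012 0 0 0 0" --pt "0 0 0.016 0 0 0 0" --pt "0 0 0.018 0 0 0 0" --pt "0 0 0.018 0 0 0 0"

```text
time_s: 15.6
position: [0.4653, 0.1247, 0.0846]
tcp_rot: [[0.973, 0.23, 0.001], [0.23, -0.973, 0.0], [0.001, 0.0, -1.0]]
force: [-0.1, 0.4, -1.4]
opening: 0.389
grasp_force: 29.5
```

Call:
move_arm --pt "0 0 0.003 0 0 0 0" --pt "0 0 0.006 0 0 0 0" --pt "0 0 0.006 0 0 0 0"

```text
time_s: 15.85
position: [0.4654, 0.1247, 0.0834]
tcp_rot: [[0.973, 0.23, 0.001], [0.23, -0.973, 0.0], [0.001, 0.0, -1.0]]
force: [-0.5, 0.4, 7.6]
opening: 0.39
grasp_force: 30.2
```

Contact with the step. Open to about 57 mm, then rise.

Call:
move_arm --pt "0 0 -0.002 0 0 0 0" --pt "0 0 -0.003 0 0 0 0.45" --pt "0 0 -0.003 0 0 0 0.55" --pt "0 0 -0.003 0 0 0 0.66" --pt "0 0 -0.003 0 0 0 0.66" --pt "0 0 -0.003 0 0 0 0.66" --pt "0 0 -0.003 0 0 0 0.66" --pt "0 0 -0.003 0 0 0 0.66"

```text
time_s: 16.52
position: [0.4651, 0.1246, 0.0832]
tcp_rot: [[0.973, 0.23, -0.0], [0.23, -0.973, -0.0], [-0.0, -0.0, -1.0]]
force: [-1.0, 0.4, -0.3]
opening: 0.654
grasp_force: 0.0
```

Call:
move_arm --pt "0 0 -0.04 0 0 0 0.66" --pt "0 0 -0.1 0 0 0 0.66" --pt "0 0 -0.2 0 0 0 0.66" --pt "0 0 -0.33 0 0 0 0.66" --pt "0 0 -0.46 0 0 0 0.5" --pt "0 0 -0.58 0 0 0 0.3" --pt "0 0 -0.7 0 0 0 0" --pt "0 0 -0.8 0 0 0 0" --pt "0 0 -0.9 0 0 0 0" --pt "0 0 -0.95 0 0 0 0"

```text
time_s: 17.35
position: [0.4662, 0.1247, 0.3723]
tcp_rot: [[0.973, 0.23, 0.007], [0.23, -0.973, 0.0], [0.007, 0.001, -1.0]]
force: [0.9, -0.5, 0.3]
opening: 0.29
grasp_force: 0.0
```

```bash
python3 -c "
from h import *
t=bp(BOX,[(-.05,-.23,.36)])[0]
st(t)"
```

```text
17.35 [0.4662 0.1247 0.3723] f [ 0.9 -0.5  0.3] op 0.29 gf 0.0 yaw 0.2324 zz [ 0.007  0.    -1.   ]
[ 0.52092817 -0.09532045  0.36      ] [0.0082, 0.7557, 0.0421, 0.0004, -0.0021, -0.0008]
```

Call:
move_arm --pt "0.01 0.1 0 0 0 0 0" --pt "0.01 0.22 0 0 0 0 0" --pt "0.01 0.34 0 0 0 0 0" --pt "0.01 0.46 0 0 0 0 0" --pt "0.01 0.58 0 0 0 0 0" --pt "0.01 0.7 0 0 0 0 0" --pt "0.01 0.75 0 0 0 0 0" --pt "0.01 0.75 0 0 0 0 0"

```text
time_s: 18.02
position: [0.5204, -0.097, 0.3677]
tcp_rot: [[0.974, 0.226, -0.0], [0.226, -0.974, -0.001], [-0.0, 0.001, -1.0]]
force: [-0.9, 0.4, 0.2]
opening: 0.004
grasp_force: 0.0
```

```bash
python3 -c "
from h import *
from rig import viewer,nets
st(bp(BOX,[(.15,0,.36)])[0],bp(BOX,[(.15,0,.26)])[0])
o=[]
for c in('side','top'):
    im=viewer.capture(c)['image']
    for n in ('spice_jar_center','twin_jar_center','shaker_center','lid','lid_press'):print(c,n,nets.find_in(c,n)[:3])
    u,v=(195,240) if c=='side' else (180,195);o.append(cv2.resize(im[v-60:v+60,u-60:u+60],(400,400),interpolation=2))
    print(proj(c,bp(BOX,[(-.053,-.004,.066),(-.053,-.004,.111)])))
cv2.imwrite('pics/e.png',np.hstack(o))"
```

```text
18.02 [ 0.5204 -0.097   0.3677] f [-0.9  0.4  0.2] op 0.004 gf 0.0 yaw 0.2278 zz [-0.    -0.001 -1.   ]
[0.66187715 0.17492645 0.36      ] [0.664, -0.7764, 0.0248, 0.0003, 0.0001, -0.0023]
[0.66187715 0.17492645 0.26      ] [0.6641, -0.7767, 0.3581, 0.0003, 0.0001, -0.0023]
side spice_jar_center [{'location': [203.2, 276.6], 'conf': 0.95}]
side twin_jar_center [{'location': [181.8, 268.5], 'conf': 0.61}]
side shaker_center [{'location': [301.0, 224.7], 'conf': 0.93}, {'location': [220.5, 284.6], 'conf': 0.67}, {'location': [277.6, 242.0], 'conf': 0.59}]
side lid [{'location': [148.3, 225.3], 'conf': 0.73}]
side lid_press [{'location': [149.2, 229.3], 'conf': 0.69}]
[[225.5470898  290.79612743]
 [223.74505129 278.04448584]]
top spice_jar_center [{'location': [185.4, 201.8], 'conf': 0.71}, {'location': [371.4, 159.0], 'conf': 0.71}]
top twin_jar_center [{'location': [180.3, 184.0], 'conf': 0.66}]
top shaker_center [{'location': [291.9, 231.7], 'conf': 0.66}, {'location': [258.2, 218.6], 'conf': 0.58}, {'location': [187.0, 220.8], 'conf': 0.47}]
top lid [{'location': [164.6, 160.0], 'conf': 0.84}]
top lid_press [{'location': [162.4, 161.6], 'conf': 0.87}]
[[189.72181896 222.48139286]
 [186.87864835 220.89338742]]
```

View pics/e.png

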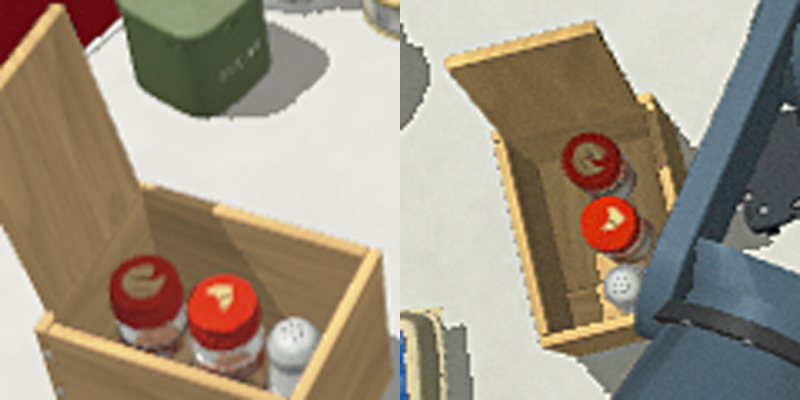

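All three stand upright in one row: caps at top crop (592,163), (612,224) and shaker (625,287). Now go behind the lid.

Call:
move_arm --pt "0.09 -0.1 0 0 0 0 0" --pt "0.18 -0.2 0 0 0 0 0" --pt "0.27 -0.31 0 0 0 0 0" --pt "0.36 -0.41 0 0 0 0 0" --pt "0.45 -0.52 0 0 0 0 0" --pt "0.54 -0.62 0 0 0 0 0" --pt "0.62 -0.71 0 0 0 0 0" --pt "0.665 -0.777 0 0 0 -0.002 0" --pt "0.665 -0.777 0 0 0 -0.002 0" --pt "0.665 -0.777 0 0 0 -0.002 0"

```text
time_s: 19.45
position: [0.6602, 0.1805, 0.3674]
tcp_rot: [[0.971, 0.239, -0.001], [0.239, -0.971, -0.001], [-0.001, 0.0, -1.0]]
force: [-0.3, 0.1, -0.2]
opening: 0.005
grasp_force: 0.0
```

```bash
python3 -c "
from h import *
st(bp(BOX,[(.15,0,.25)])[0])"
```

```text
19.45 [0.6602 0.1805 0.3674] f [-0.3  0.1 -0.2] op 0.005 gf 0.0 yaw 0.2411 zz [-0.001 -0.001 -1.   ]
[0.66187715 0.17492645 0.25      ] [0.0016, 0.0194, 0.3913, 0.0001, 0.0004, 0.0019]
```

Call:
move_arm --pt "0.01 0.012 0.05 0 0 0.001 0" --pt "0.01 0.012 0.13 0 0 0.001 0" --pt "0.01 0.012 0.22 0 0 0.001 0" --pt "0.01 0.012 0.31 0 0 0.001 0" --pt "0.01 0.012 0.37 0 0 0.001 0" --pt "0.01 0.012 0.39 0 0 0.001 0" --pt "0.01 0.012 0.39 0 0 0.001 0" --pt "0.01 0.012 0.39 0 0 0.001 0"

```text
time_s: 20.12
position: [0.6645, 0.1754, 0.2523]
tcp_rot: [[0.973, 0.232, 0.001], [0.232, -0.973, -0.0], [0.001, 0.0, -1.0]]
force: [1.0, 0.3, 0.0]
opening: 0.004
grasp_force: 0.0
```

```bash
cat >w.py <<'E'
from h import *
W=[(90,.105),(75,.11),(60,.118),(45,.127),(30,.135),(15,.142),(7,.146),(2,.149),(0,.15)]
st(*[bp(BOX,[(.083-r*np.cos(np.radians(a))+.0095,0,.134+r*np.sin(np.radians(a))+.011)])[0].round(4) for a,r in W])
E
python3 w.py
```

```text
20.12 [0.6645 0.1754 0.2523] f [1.  0.3 0. ] op 0.004 gf 0.0 yaw 0.2343 zz [ 0.001 -0.    -1.   ]
[0.606  0.1615 0.25  ] [-0.2005, -0.0001, 0.0073, 0.0001, -0.0004, -0.0002]
[0.5783 0.1549 0.2513] [-0.2954, -0.0002, 0.0029, 0.0001, -0.0004, -0.0002]
[0.5486 0.1478 0.2472] [-0.3972, -0.0001, 0.0164, 0.0001, -0.0004, -0.0002]
[0.5186 0.1406 0.2348] [-0.5001, -0.0, 0.0576, 0.0001, -0.0004, -0.0002]
[0.4923 0.1343 0.2125] [-0.5903, 0.0, 0.1319, 0.0001, -0.0004, -0.0002]
[0.4726 0.1296 0.1818] [-0.658, 0.0, 0.2341, 0.0001, -0.0004, -0.0002]
[0.465  0.1278 0.1628] [-0.6841, -0.0001, 0.2974, 0.0001, -0.0004, -0.0002]
[0.4611 0.1269 0.1502] [-0.6975, -0.0002, 0.3394, 0.0001, -0.0004, -0.0002]
[0.4601 0.1266 0.145 ] [-0.701, 0.0, 0.3567, 0.0001, -0.0004, -0.0002]
```

Call:
move_arm --pt "-0.05 0 0 0 0 0 0" --pt "-0.11 0 0.003 0 0 0 0" --pt "-0.16 0 0.005 0 0 0 0" --pt "-0.2 0 0.007 0 0 0 0" --pt "-0.25 0 0.005 0 0 0 0" --pt "-0.295 0 0.003 0 0 0 0" --pt "-0.35 0 0.008 0 0 0 0" --pt "-0.397 0 0.016 0 0 0 0" --pt "-0.45 0 0.034 0 0 0 0" --pt "-0.5 0 0.058 0 0 0 0"

```text
time_s: 20.95
position: [0.524, 0.1416, 0.2381]
tcp_rot: [[0.972, 0.232, 0.018], [0.232, -0.973, 0.002], [0.018, 0.002, -1.0]]
force: [7.0, 1.2, 0.5]
opening: 0.009
grasp_force: 2.8
```

```bash
python3 w.py | sed -n '1p;5,$p'; python3 -c "
from rig import viewer,nets
from h import *
for c in('side','top'):
    viewer.capture(c);print(c,nets.find_in(c,'lid')[:2],proj(c,bp(BOX,[(.083-.08*.7,0,.134+.08*.7)])))"
```

```text
20.95 [0.524  0.1416 0.2381] f [7.  1.2 0.5] op 0.009 gf 2.8 yaw 0.2347 zz [ 0.018  0.002 -1.   ]
[0.5186 0.1406 0.2348] [-0.0186, -0.001, 0.0107, 0.0007, -0.0057, -0.0001]
[0.4923 0.1343 0.2125] [-0.1101, -0.0011, 0.0834, 0.0007, -0.0057, -0.0001]
[0.4726 0.1296 0.1818] [-0.1794, -0.0014, 0.1845, 0.0007, -0.0057, -0.0001]
[0.465  0.1278 0.1628] [-0.2066, -0.0016, 0.2474, 0.0007, -0.0057, -0.0001]
[0.4611 0.1269 0.1502] [-0.2207, -0.0018, 0.2891, 0.0007, -0.0057, -0.0001]
[0.4601 0.1266 0.145 ] [-0.2245, -0.0016, 0.3064, 0.0007, -0.0057, -0.0001]
side [{'location': [184.0, 246.8], 'conf': 0.98}] [[182.49137742 244.16293137]]
top [{'location': [186.5, 185.7], 'conf': 0.81}] [[172.49887251 187.03806229]]
```

Call:
move_arm --pt "-0.045 0 0.033 0 0 0 0" --pt "-0.09 0 0.074 0 0 0 0" --pt "-0.125 0 0.12 0 0 0 0" --pt "-0.158 0 0.176 0 0 0 0" --pt "-0.172 0 0.21 0 0 0 0" --pt "-0.184 0 0.239 0 0 0 0" --pt "-0.192 0 0.262 0 0 0 0" --pt "-0.197 0 0.278 0 0 0 0" --pt "-0.197 0 0.278 0 0 0 0" --pt "-0.197 0 0.278 0 0 0 0"

```text
time_s: 21.98
position: [0.4669, 0.1279, 0.1528]
tcp_rot: [[0.972, 0.233, 0.012], [0.233, -0.973, 0.001], [0.012, 0.002, -1.0]]
force: [5.2, 1.7, 7.5]
opening: 0.008
grasp_force: 3.9
```

```bash
python3 w.py | sed -n '1p;9,$p'
```

```text
21.98 [0.4669 0.1279 0.1528] f [5.2 1.7 7.5] op 0.008 gf 3.9 yaw 0.2348 zz [ 0.012  0.001 -1.   ]
[0.4611 0.1269 0.1502] [-0.0197, -0.0011, 0.0086, 0.0006, -0.0038, -0.0001]
[0.4601 0.1266 0.145 ] [-0.0233, -0.0009, 0.0259, 0.0006, -0.0038, -0.0001]
```

Call:
move_arm --pt "0 0 0.008 0 0 0 0" --pt "0 0 0.015 0 0 0 0" --pt "0 0 0.02 0 0 0 0" --pt "0 0 0.022 0 0 0 0" --pt "0 0 0.022 0 0 0 0" --pt "0 0 0.022 0 0 0 0"

```text
time_s: 22.48
position: [0.4667, 0.1279, 0.1465]
tcp_rot: [[0.972, 0.233, 0.012], [0.233, -0.973, 0.001], [0.012, 0.002, -1.0]]
force: [5.2, 1.6, 8.7]
opening: 0.009
grasp_force: 4.0
```

```bash
python3 w.py | sed -n '1p;10,$p'
```

```text
22.48 [0.4667 0.1279 0.1465] f [5.2 1.6 8.7] op 0.009 gf 4.0 yaw 0.235 zz [ 0.012  0.001 -1.   ]
[0.4601 0.1266 0.145 ] [-0.0226, -0.0009, 0.0046, 0.0006, -0.0037, -0.0]
```

Call:
move_arm --pt "0.004 0 0.002 0 0 0 0" --pt "0.009 0 0.004 0 0 0 0" --pt "0.013 0 0.005 0 0 0 0" --pt "0.013 0 0.005 0 0 0 0" --pt "0.013 0 0.005 0 0 0 0"

```text
time_s: 22.9
position: [0.4669, 0.128, 0.1442]
tcp_rot: [[0.972, 0.234, 0.004], [0.234, -0.972, -0.001], [0.003, 0.002, -1.0]]
force: [0.3, -2.6, 8.9]
opening: 0.003
grasp_force: 4.4
```

```bash
python3 w.py | sed -n '1p;10,$p'; python3 -c "
from rig import viewer,nets
from h import *
for c in('side','top'):
    viewer.capture(c);print(c,[(n,nets.find_in(c,n)[:1]) for n in('lid','spice_box')],proj(c,bp(BOX,[(.005,0,.134)])))
st()"
```

```text
22.9 [0.4669 0.128  0.1442] f [ 0.3 -2.6  8.9] op 0.003 gf 4.4 yaw 0.236 zz [ 0.004 -0.001 -1.   ]
[0.4601 0.1266 0.145 ] [-0.0232, -0.0007, -0.0027, 0.0006, -0.0011, 0.0003]
side [('lid', []), ('spice_box', [{'location': [200.3, 293.8], 'conf': 0.61}])] [[196.0173484 264.7566092]]
top [('lid', [{'location': [186.3, 179.7], 'conf': 0.84}]), ('spice_box', [{'location': [189.0, 180.0], 'conf': 0.76}])] [[178.70456363 198.67187508]]
23.2 [0.4669 0.128  0.1442] f [-0.6 -1.7  9. ] op 0.004 gf 4.4 yaw 0.2359 zz [ 0.004 -0.001 -1.   ]
```

Call:
move_arm --pt "0 0 -0.003 0 0 0 0" --pt "0 0 -0.003 0 0 0 0" --pt "0 0 -0.003 0 0 0 0" --pt "0 0 -0.003 0 0 0 0" --pt "0 0 -0.003 0 0 0 0"

```text
time_s: 23.62
position: [0.4669, 0.128, 0.1452]
tcp_rot: [[0.972, 0.234, 0.004], [0.234, -0.972, -0.001], [0.004, 0.002, -1.0]]
force: [0.3, -3.4, 9.3]
opening: 0.005
grasp_force: 4.5
```

Fingertips are at 134 mm, flush with the rim, holding about 9 N against the spring.

```bash
python3 -c "
from rig import workorder
from h import *
st();print(workorder.hand_in())"
```

```text
23.62 [0.4669 0.128  0.1452] f [ 0.3 -3.4  9.3] op 0.005 gf 4.5 yaw 0.236 zz [ 0.004 -0.001 -1.   ]
the job is handed in; nothing more can be done
None
```

I handed the job in at 23.6 s. The jar and shaker stand upright in one row in front of the matching jar, and the arm is still holding the lid shut with about 9 N. Flushness comes from the measured fingertip height (134 mm, the rim height), not from a picture.

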